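Clamp the lid of the degassing box and start its pump

ROBOT

A 6-joint arm with a two-finger parallel gripper is mounted at the origin on a cart in front of the work surface, level with it; the furniture and walls round the work are solid. World frame = base frame: x ahead of the robot, y to its left, z up, the work surface at z = 0. Lengths are in m, angles in rad, forces in N, time in s.
With the tool pointing down it reaches from about 0.25 to 0.775 m from the base axis. Payload 4 kg.
Tool frame: the origin (TCP) lies midway between the tips of the shut fingers; the grasp point (between the pads) lies 19 mm behind it; y points along the fingers, x is the direction in which the jaws open and shut, and the axes are right-handed (so a half turn about y gives the same grasp; the last joint's range is limited). The gripper opens to 94 mm and grips with 3 to 60 N. Pads are 16 mm wide; open, the fingers measure 119 mm over their backs; the gripper's body (75 mm by 177 mm) begins 78 mm behind the grasp point.
Start: joints at [-1.284, 0.087, 1.371, -0, 1.684, -0.103], TCP at [0.209, -0.509, 0.206] pointing down, gripper open.
Joint ranges: [-3.1, 3.1], [-0.76, 2.03], [0.27, 2.55], [-1.08, 4.22], [0.17, 2.65], [-2.57, 2.57]. Speed limits (rad/s): [2.79, 2.79, 3.14, 3.14, 3.14, 3.14].

INTERFACE

Orientations are given as [roll, pitch, yaw] about the fixed x, y, z axes, in that order (R = Rz(yaw) Ry(pitch) Rx(roll)).
In Python, from bench import robot, snapshot, camera_info, ticket gives the robot as it stands.
- The arm moves only by the shell command python3 -m creep 'ROWS'. ROWS is JSON, a list of rows, each an object with "slide": the shift along the tool's x, y, z in mm, a list of three; "roll": the turn about the tool's y in degrees; "grip": the closure, from 0 (fully open) to 1 (shut). In form: [{"slide": [x, y, z], "roll": roll, "grip": grip}, ...]. A call has 1 to 20 rows; each row is the pose to reach, as a shift and turn from the pose commanded when the call began, along the tool's axes at that moment; what a row does not reach only later rows make up. A row lasts 1/12 s, in which the tool goes at most 41.7 mm and 7.16 degrees, less where a joint would pass 70% of its speed; a pose out of reach is approached as far as the arm can. A call with a gripper value outside its range is refused whole. The fingers move at their own pace and stop on an object; the grip force is fixed at half the most. Time passes only in rows, so rows that repeat a pose let the fingers close. It gives the time, the measured TCP pose, the force and the opening at its end, in the units of the state.
- robot.get_obs(): the state, without advancing time (a new reading comes with each control period).
- snapshot(name): name is "scene" or "top"; returns the picture (400x640x3 uint8, red, green, blue); there is no depth.
- camera_info(name): a dict with "fx", "fy", "cx", "cy" (pixels), "dist" ([k1, k2, p1, p2, k3] as OpenCV has them; the pictures are not rectified), "cam_to_world" (4x4, takes a point from camera to world coordinates). Camera axes: x right, y down, z forward; pixel columns grow to the right and rows downward; lengths in m; the calibration is good to about 2 mm. A picture is of the moment at which its call begins. camera_info takes no time and is no camera call.
- ticket.close_job(): hands the job in, once; it reports no verdict.
The state is a dict: "time": time; "joint_positions": joint angles; "qvel": joint speeds; "joint_torque": joint torques, N m; "tool_pos": TCP position; "ee_rot": TCP orientation; "wrist_force": force on the tool from outside, world axes, zero at the start; "wrist_torque": the same for the moment, N m; "width": finger opening in m.
Only numpy, scipy, OpenCV 4.12 (cv2) and the standard library are available. Lean on these libraries where they do the work, as an engineer would, in place of code of your own. Each camera call takes 0.05 s, during which the arm holds its last target.

TASK

The lid of the degassing box is down but not clamped. Raise the latch lever until it stands upright, let go of it and swing the wire loop forward over the keeper hook on the lid, then press the lever all the way down over centre so that the lid is drawn tight onto its gasket. Only then flip the toggle switch beside the latch over towards the lid to start the pump, and leave the things standing round the box where they are.

Things in the scene. Friction and masses are not known exactly. Their poses are not given: they have to be found in the camera images.
- degas_box: fixed vacuum box, white housing 237 long (x) x 140 wide (y); all mm below in this frame. Origin on the worktop, on the centre line, 125 behind the front edge; x runs from console to lid, y left, z up. Flat console, top z = 58, x = -125 to 0; behind it a tub with clear lid, top z = 91. Latch at y = 0, round gauge (40 across, 14 high) at (-88, -45), toggle switch at (-85, 50). A printer 360 high stands close on the right.
- lever (a joint): latch lever, rad: 0 = pressed flat, pointing to the front (-x); grows as it swings up about +y towards the lid; 1.57 upright, stop at 1.68. Stiff pivot (0.06 N m, under 1 N at its end): stays where left. With the loop hooked the gasket's pull begins near 0.8; past centre, at about 0.3, it snaps shut. Pressing takes about 2 N at the end.
- loop (a joint): loop relative to the lever, rad: 0 = folded back, crossbar lying on the lever (loop 0.37 rad off the lever's line); grows as it swings about +y towards the lid; about 1.1 over the keeper with the lever at 1.68, about 2.26 latched. Light friction: with the lever upright it stays standing at 0; swung forward past about 0.3 it falls onto the keeper by its own weight.
- lid (a joint): lid hinge at the back, rad: about -0.001 resting on the gasket unclamped, about -0.016 drawn tight; positive = opened.
- switch (a joint): toggle switch, rad: 0 = off, leaning to the front; 0.70 = on, leaning to the lid. It snaps to either end from past the middle (0.35) and needs about 1 N at its tip, pushed along +x.
- lever_pivot (a point): pivot of the lever, at (-50, 0, 82) of the box. Turns with the lever, which points along this point's own -x; its own z is the lever's upper side when flat.
- lever_grip (a point): centre of the black grip at the lever's free end, 87 from the pivot: 26 long, 22 wide (y), 10 thick, reaching from 74 to 100 from the pivot, clear of the folded loop. The rest of the lever is a steel plate 18 wide, 6 thick. Turns with the lever.
- loop_pin (a point): pin about which the loop turns, carried by the lever 22 from lever_pivot (in lever axes 16.6 along -x, 14.4 below).
- loop_bar (a point): middle of the loop's crossbar, 58 from loop_pin. The loop is a U of 6 mm steel wire, 43 wide over its two side wires (along y), which straddle lever and keeper. It can be pinched across the 43 mm near the crossbar, or pushed.
- keeper (a point): seat of the crossbar's middle when hooked, at (-16, 0, 98) of the box, moving with the lid: 3 above a keeper plate 24 wide that reaches 55 back onto the lid, against the rear face of an upturned hook (4 thick, 14 above the plate, 2.5 lip at its top pointing to the lid). The crossbar comes down behind the hook, on the lid side; with the lever upright it lands about 11 behind this seat.
- switch_tip (a point): middle of the outer end of the black toggle paddle, 42 from its hinge at (-85, 50, 66) of the box; paddle 22 wide (y), 6 thick, 26 long, its broad faces to front and lid.
- dye_bottle: small glass bottle with black screw cap, 45x37x94, on the worktop right of the box (mm); bystander. Origin at the centre of its underside.
- tweezers: steel tweezers 15x134x9, lying close to the left of the box (mm); bystander. Origin at the centre of its underside.
- petri_dish: covered petri dish, 89 diameter, 16 high, on the worktop left of the box (mm); bystander. Origin at the centre of its underside.
- beaker: glass beaker 51x45x70 on the worktop at the far left (mm); bystander. Origin at the centre of its underside.
- timer: three-key timer 70x66x19 on the worktop right of the box (mm); bystander. Origin at the centre of its underside.
- syringe_a: empty capped syringe 15x138x15 on the worktop right of the box (mm); bystander. Origin at the centre of its underside.
- media_bottle: glass bottle with screw cap, 66x63x138, standing behind the box (mm); bystander. Origin at the centre of its underside.

How it is judged:
By the outcome, as a careful person would: the job done as asked, in the order asked, and still so for the second after the job is handed in, with the robot touching nothing.
It also fails if it takes over 61 s, if anything falls off the work surface, if the arm or the gripper's body presses on something with over 40 N, if the wrist force passes 120 N, or if a joint passes its speed limit or range.

## Working session

There is one attempt and no reset: what is moved stays moved. The work goes in short steps, Python scripts to look and compute and a shell command to move; the robot and the scene stay as the last step left them, time stands still between calls to the robot, and variables do not carry over. Pictures are saved under pics/ and viewed, and the job is handed in when it is done.

```bash
ls; mkdir -p pics; python3 - <<'E'
from bench import robot, snapshot, camera_info
import cv2
for n in("scene","top"):
    im=snapshot(n); cv2.imwrite(f"pics/{n}0.png",im[:,:,::-1])
    print(n,camera_info(n))
o=robot.get_obs()
for k in o: print(k,o[k])
E
```

```text
pics
scene {'fx': 454.67209511619916, 'fy': 454.67209511619916, 'cx': 319.73869154794033, 'cy': 201.66576731080025, 'dist': array([-0.04097372,  0.        ,  0.        ,  0.        ,  0.        ]), 'cam_to_world': array([[-0.80903205, -0.37896948,  0.44927639, -0.02569111],
       [-0.58776257,  0.52360499, -0.61674385,  0.9108268 ],
       [-0.00151626, -0.76303339, -0.64635729,  1.06072947],
       [ 0.        ,  0.        ,  0.        ,  1.        ]])}
top {'fx': 444.3542558409044, 'fy': 444.3542558409044, 'cx': 315.48452240923837, 'cy': 199.8933306747105, 'dist': array([-0.02913402,  0.        ,  0.        ,  0.        ,  0.        ]), 'cam_to_world': array([[ 3.69931551e-03, -9.89491900e-01,  1.44540978e-01,
         4.30151793e-01],
       [-9.99766204e-01, -5.80320209e-04,  2.16148286e-02,
        -3.09022844e-02],
       [-2.13038178e-02, -1.44587145e-01, -9.89262708e-01,
         1.44652025e+00],
       [ 0.00000000e+00,  0.00000000e+00,  0.00000000e+00,
         1.00000000e+00]])}
time 0.1
joint_positions [-1.28404385e+00  8.78769132e-02  1.37210408e+00  5.54792053e-06
  1.68363264e+00 -1.03075451e-01]
qvel [ 8.81103008e-04 -1.37551534e-03 -2.99905918e-03  1.28997425e-03
 -7.15664291e-05  1.01440776e-03]
joint_torque [ 2.16382017e-03 -3.41252661e+01 -3.03301513e+01  7.19698775e-02
  3.04015295e-02 -1.13887118e-04]
tool_pos [ 0.20888137 -0.508241    0.20442305]
ee_rot [-1.5705829   0.00200968 -1.18096757]
wrist_force [-0.11777878 -0.35915022  0.42946478]
wrist_torque [ 0.03175846  0.01415618 -0.02122518]
width 0.09367877912032054
```

View pics/scene0.png

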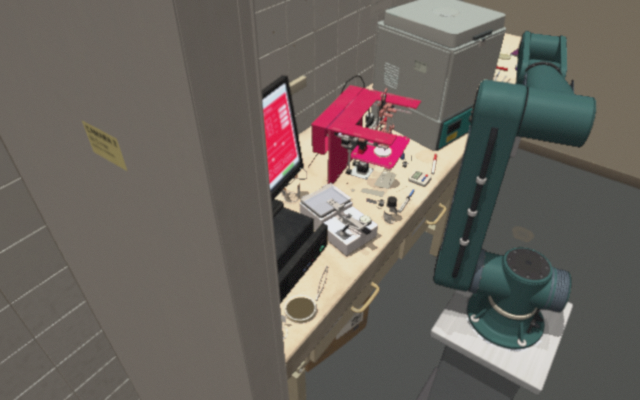

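View pics/top0.png

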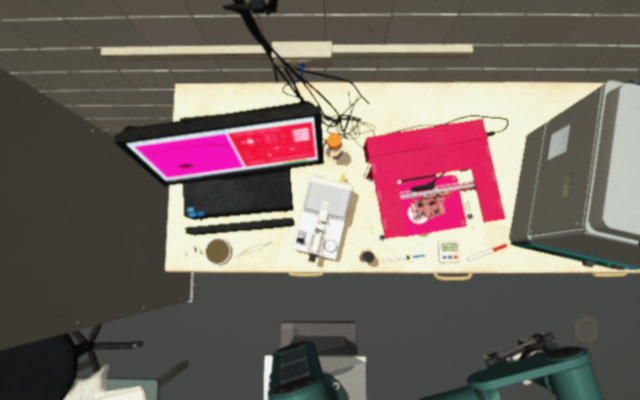

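The scene view shows the box near (340,215), and the top view shows it near (323,217) with the console towards the robot. I'll enlarge both.

```bash
python3 - <<'E'
import cv2
a=cv2.imread("pics/scene0.png")[175:260,285:395]; cv2.imwrite("pics/s0z.png",cv2.resize(a,None,fx=7,fy=7,interpolation=cv2.INTER_CUBIC))
a=cv2.imread("pics/top0.png")[165:275,260:400]; cv2.imwrite("pics/t0z.png",cv2.resize(a,None,fx=5,fy=5,interpolation=cv2.INTER_CUBIC))
E
```

```text
(no output)
```

View pics/s0z.png

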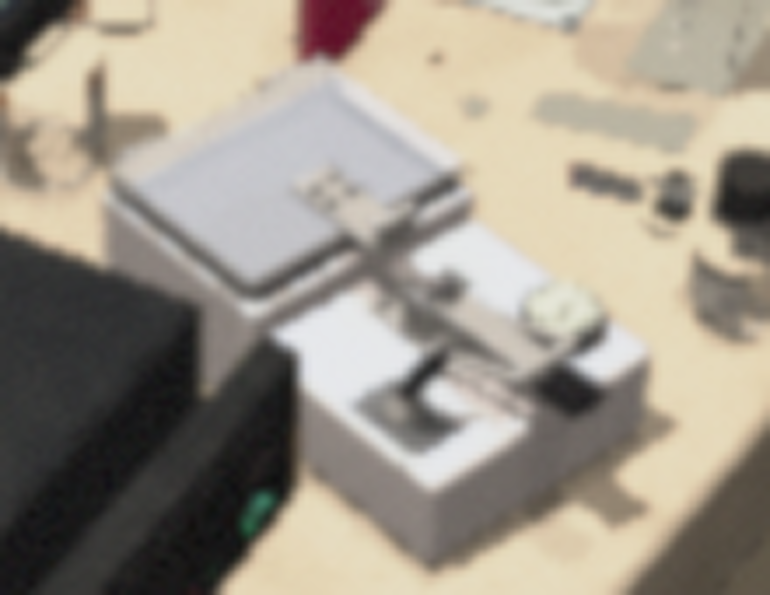

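View pics/t0z.png

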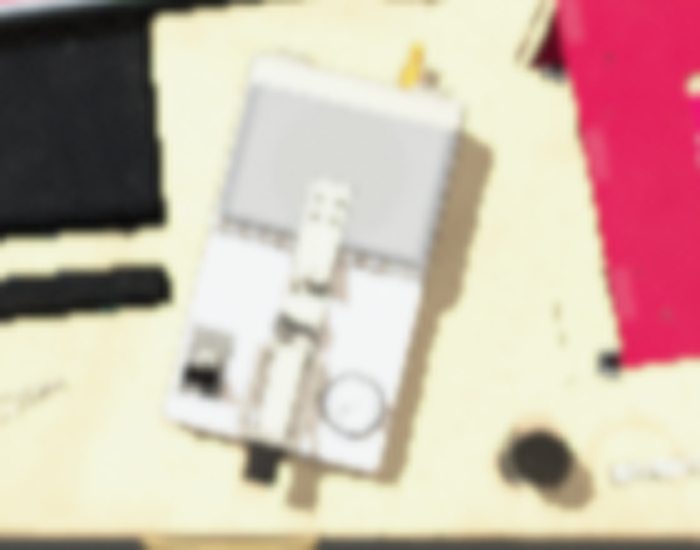

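```bash
cat > h.py <<'E'
import numpy as np, cv2
from bench import robot,snapshot,camera_info
def ray(n,u,v):
    c=camera_info(n);K=np.array([[c['fx'],0,c['cx']],[0,c['fy'],c['cy']],[0,0,1]])
    p=cv2.undistortPoints(np.array([[[u,v]]],float),K,np.array(c['dist']))[0,0]
    T=np.array(c['cam_to_world']);return T[:3,3],T[:3,:3]@np.array([p[0],p[1],1])
def onz(n,u,v,z):
    o,d=ray(n,u,v);return o+d*(z-o[2])/d[2]
def tri(us,ut):
    a,d=ray("scene",*us);b,e=ray("top",*ut)
    s=np.linalg.lstsq(np.c_[d,-e],b-a,rcond=None)[0];p=a+s[0]*d;q=b+s[1]*e
    return (p+q)/2,np.linalg.norm(p-q)
def proj(n,P):
    c=camera_info(n);K=np.array([[c['fx'],0,c['cx']],[0,c['fy'],c['cy']],[0,0,1]])
    M=np.linalg.inv(np.array(c['cam_to_world']));r,_=cv2.Rodrigues(M[:3,:3])
    return cv2.projectPoints(np.atleast_2d(P).astype(float),r,M[:3,3],K,np.array(c['dist']))[0][:,0]
def zs(x,y): return ((x+.5)/7-.5+285,(y+.5)/7-.5+175)
def zt(x,y): return ((x+.5)/5-.5+260,(y+.5)/5-.5+165)
E
python3 - <<'E'
from h import *
T={'FL':(168,415,.058),'FR':(380,470,.058),'gauge':(353,405,.072),'grip':(263,463,.082),'sw':(212,345,.060),'lidfrontL':(216,232,.091),'lidfrontR':(418,270,.091)}
S={'FL':(430,488,.058),'FR':(648,354,.058),'FL0':(430,568,0),'gauge':(562,305,.072),'grip':(567,390,.082)}
np.set_printoptions(precision=4,suppress=True)
for k,(x,y,z) in T.items(): print('T',k,onz('top',*zt(x,y),z))
for k,(x,y,z) in S.items(): print('S',k,onz('scene',*zs(x,y),z))
for k in('FL','FR','gauge','grip'): print(k,*tri(zs(*S[k][:2]),zt(*T[k][:2])))
E
```

```text
T FL [0.4828 0.0683 0.058 ]
T FR [ 0.4493 -0.0636  0.058 ]
T gauge [ 0.4888 -0.0467  0.072 ]
T grip [0.453  0.0083 0.082 ]
T sw [0.5264 0.0411 0.06  ]
T lidfrontL [0.5937 0.0376 0.091 ]
T lidfrontR [ 0.5704 -0.0864  0.091 ]
S FL [0.4868 0.0707 0.058 ]
S FR [ 0.453  -0.0597  0.058 ]
S FL0 [0.4886 0.0642 0.    ]
S gauge [ 0.4953 -0.0514  0.072 ]
S grip [0.4588 0.0047 0.082 ]
FL [0.4849 0.0694 0.0576] 0.004617714910020507
FR [ 0.4516 -0.0625  0.0563] 0.005033272347867177
gauge [ 0.4901 -0.0458  0.0785] 0.003692193239882076
grip [0.4545 0.0089 0.0874] 0.0035981766675454493
```

```bash
cat >> h.py <<'E'
def B2W(pose,P):
    P=np.atleast_2d(P)/1000.;c,s=np.cos(pose[2]),np.sin(pose[2])
    return np.c_[pose[0]+c*P[:,0]-s*P[:,1],pose[1]+s*P[:,0]+c*P[:,1],P[:,2]]
E
python3 - <<'E'
from h import *
from scipy.optimize import least_squares
np.set_printoptions(precision=4,suppress=True)
M={'FL':(-125,70,58),'FR':(-125,-70,58),'FL0':(-125,70,0),'gauge':(-88,-45,72),'grip':(-137,0,84)}
obs=[('top','FL',zt(168,415)),('top','FR',zt(380,470)),('top','gauge',zt(353,405)),('top','grip',zt(263,463)),
('scene','FL',zs(430,488)),('scene','FR',zs(648,354)),('scene','FL0',zs(430,568)),('scene','gauge',zs(562,305)),('scene','grip',zs(567,390))]
def f(p): return np.concatenate([proj(n,B2W(p,M[k]))[0]-uv for n,k,uv in obs])
r=least_squares(f,[.6,0,-.25]);print(r.x,np.degrees(r.x[2]));print(f(r.x).reshape(-1,2))
p=r.x;np.save('pose.npy',p)
for n,zz,s,off in(('scene','s0',7,(285,175)),('top','t0',5,(260,165))):
    im=cv2.imread(f'pics/{zz}z.png')
    def L(pts,col):
        q=(proj(n,B2W(p,np.array(pts,float)))-off+.5)*s-.5
        cv2.polylines(im,[np.round(q).astype(int)],False,col,1)
    L([(-125,70,58),(-125,-70,58),(0,-70,58),(0,70,58),(-125,70,58),(-125,70,0),(-125,-70,0),(-125,-70,58)],(0,0,255))
    L([(0,-70,91),(112,-70,91),(112,70,91),(0,70,91),(0,-70,91)],(0,160,0))
    L([(-124,11,87),(-150,11,87),(-150,-11,87),(-124,-11,87),(-124,11,87)],(255,0,0))
    L([(-88+20*np.cos(a),-45+20*np.sin(a),72) for a in np.linspace(0,6.3,40)],(255,0,0))
    L([(-16,12,95),(-16,-12,95),(39,-12,95),(39,12,95),(-16,12,95)],(255,0,255))
    cv2.imwrite(f'pics/{zz}o.png',im)
E
```

```text
[ 0.5885 -0.0281 -0.2568] -14.712338866032006
[[-0.9833 -0.8346]
 [ 0.1429 -0.1851]
 [ 0.8134 -1.0482]
 [ 0.4896 -1.0244]
 [ 0.2509  0.333 ]
 [ 1.5244 -0.352 ]
 [-0.4212  1.8022]
 [ 0.5102  0.7724]
 [ 0.453   0.2668]]
```

View pics/s0o.png

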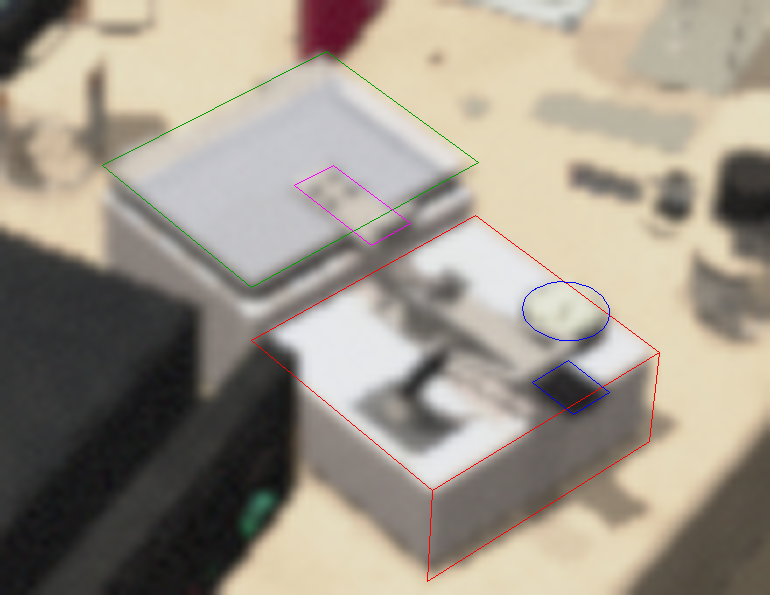

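View pics/t0o.png

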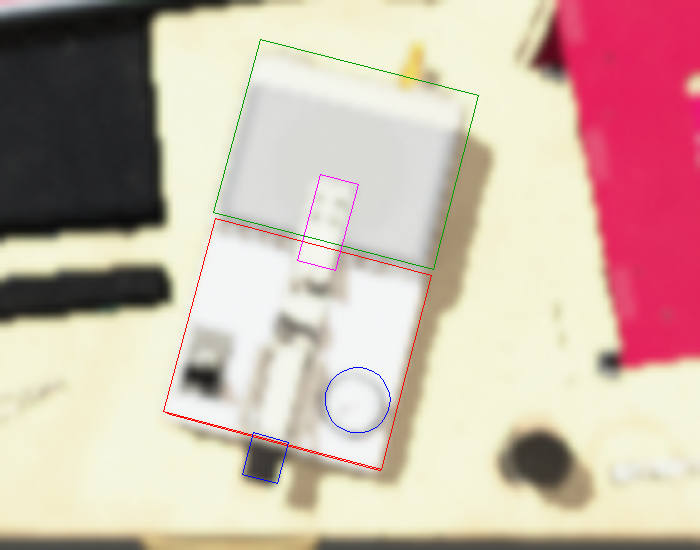

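```bash
python3 - <<'E'
from h import *
np.set_printoptions(precision=3,suppress=True)
a=cv2.imread("pics/scene0.png")[60:220,270:470]; cv2.imwrite("pics/s0p.png",cv2.resize(a,None,fx=4,fy=4,interpolation=cv2.INTER_CUBIC)[:600])
for q in((382,238),(366,140),(371,180),(500,215)):
  for z in(0,.2,.36): print(q,z,onz('top',*q,z))
E
```

```text
(382, 238) 0 [ 0.517 -0.215  0.   ]
(382, 238) 0.2 [ 0.505 -0.19   0.2  ]
(382, 238) 0.36 [ 0.495 -0.17   0.36 ]
(366, 140) 0 [ 0.844 -0.168  0.   ]
(366, 140) 0.2 [ 0.787 -0.149  0.2  ]
(366, 140) 0.36 [ 0.741 -0.134  0.36 ]
(371, 180) 0 [ 0.708 -0.183  0.   ]
(371, 180) 0.2 [ 0.67  -0.162  0.2  ]
(371, 180) 0.36 [ 0.639 -0.145  0.36 ]
(500, 215) 0 [ 0.592 -0.602  0.   ]
(500, 215) 0.2 [ 0.57  -0.523  0.2  ]
(500, 215) 0.36 [ 0.552 -0.459  0.36 ]
```

View pics/s0p.png

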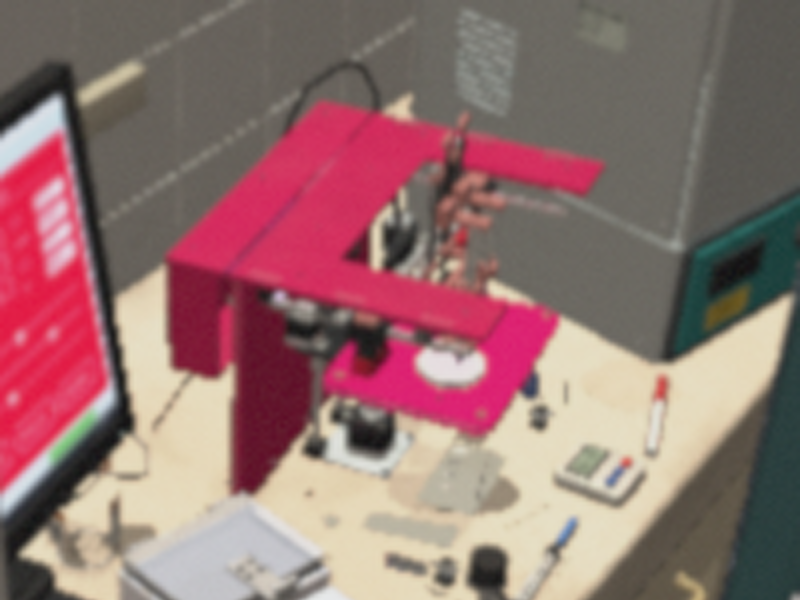

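```bash
python3 -m creep '[{"slide":[-20,-4,15],"roll":-7,"grip":0},{"slide":[-41,-8,30],"roll":-14,"grip":0},{"slide":[-62,-12,45],"roll":-21,"grip":0},{"slide":[-82,-16,60],"roll":-28,"grip":0},{"slide":[-102,-20,75],"roll":-35,"grip":0},{"slide":[-122,-24,90],"roll":-42,"grip":0},{"slide":[-142,-28,104],"roll":-49,"grip":0},{"slide":[-164,-32,119],"roll":-56,"grip":0},{"slide":[-184,-36,134],"roll":-63,"grip":0},{"slide":[-204,-40,149],"roll":-70,"grip":0},{"slide":[-225,-44,164],"roll":-77,"grip":0},{"slide":[-245,-44,179],"roll":-84,"grip":0},{"slide":[-266,-44,194],"roll":-91,"grip":0},{"slide":[-286,-44,209],"roll":-98,"grip":0},{"slide":[-307,-44,224],"roll":-105,"grip":0},{"slide":[-327,-44,239],"roll":-112,"grip":0},{"slide":[-348,-44,254],"roll":-119,"grip":0},{"slide":[-368,-44,268],"roll":-126,"grip":0},{"slide":[-388,-44,283],"roll":-133,"grip":0},{"slide":[-406,-44,297],"roll":-140,"grip":0}]'; cat >> h.py <<'E'
POSE=np.load('pose.npy')
def st():
    o=robot.get_obs();p=POSE;c,s=np.cos(p[2]),np.sin(p[2])
    d=np.array(o['tool_pos'])-[p[0],p[1],0];f=np.array(o['wrist_force'])
    R=np.array([[c,s,0],[-s,c,0],[0,0,1]])
    print('t%.2f'%o['time'],'TCPbox',np.round(R@d*1000,1),'rpy',np.round(np.degrees(o['ee_rot']),2),'Fbox',np.round(R@f,1),'w%.1f'%(o['width']*1000),'yawbox',round(np.degrees(o['ee_rot'][2]-p[2]),2))
    return R@d*1000
E
python3 -c "
from h import *;st()
print(robot.get_obs()['joint_positions'])"
```

```text
time: 1.77
tool_pos: [0.3292, -0.0189, 0.2492]
ee_rot: [-1.571, -0.0, 1.269]
wrist_force: [0.3, 0.2, 0.1]
width: 0.0938
t1.77 TCPbox [-253.2  -57.   249.2] rpy [-89.99  -0.    72.7 ] Fbox [0.2 0.3 0.1] w93.8 yawbox 87.41
[-2.29909619e-01 -4.21139407e-01  1.71963505e+00  3.93531109e-05
  1.84330034e+00 -1.49874464e+00]
```

```bash
python3 -m creep '[{"slide":[15,25,-27],"roll":-1,"grip":0},{"slide":[31,50,-54],"roll":-2,"grip":0},{"slide":[46,80,-81],"roll":-2.6,"grip":0},{"slide":[62,110,-108],"roll":-2.6,"grip":0},{"slide":[62,110,-108],"roll":-2.6,"grip":0.3},{"slide":[62,110,-108],"roll":-2.6,"grip":0.5},{"slide":[62,110,-108],"roll":-2.6,"grip":0.5},{"slide":[62,110,-108],"roll":-2.6,"grip":0.5}]'; python3 - <<'E'
from h import *
st()
for n,off,sz,s in(('scene',(300,165),(110,90),7),('top',(270,175),(140,110),5)):
    im=np.ascontiguousarray(snapshot(n)[:,:,::-1]);P=robot.get_obs()['tool_pos'];q=proj(n,P)[0];print(n,q)
    z=cv2.resize(im[off[1]:off[1]+sz[1],off[0]:off[0]+sz[0]],None,fx=s,fy=s,interpolation=cv2.INTER_CUBIC)
    cv2.circle(z,tuple(np.round((q-off+.5)*s-.5).astype(int)),4,(0,255,0),1)
    cv2.imwrite(f'pics/{n}1.png',z)
E
```

```text
time: 2.43
tool_pos: [0.4513, 0.0056, 0.1413]
ee_rot: [-1.574, -0.0, 1.307]
wrist_force: [-0.7, 0.5, 0.1]
width: 0.0709
t2.43 TCPbox [-141.3   -2.3  141.3] rpy [-9.017e+01 -1.000e-02  7.491e+01] Fbox [-0.8  0.3  0.1] w70.9 yawbox 89.62
scene [368.77566253 217.10396338]
top [312.54564824 257.35841905]
```

View pics/scene1.png

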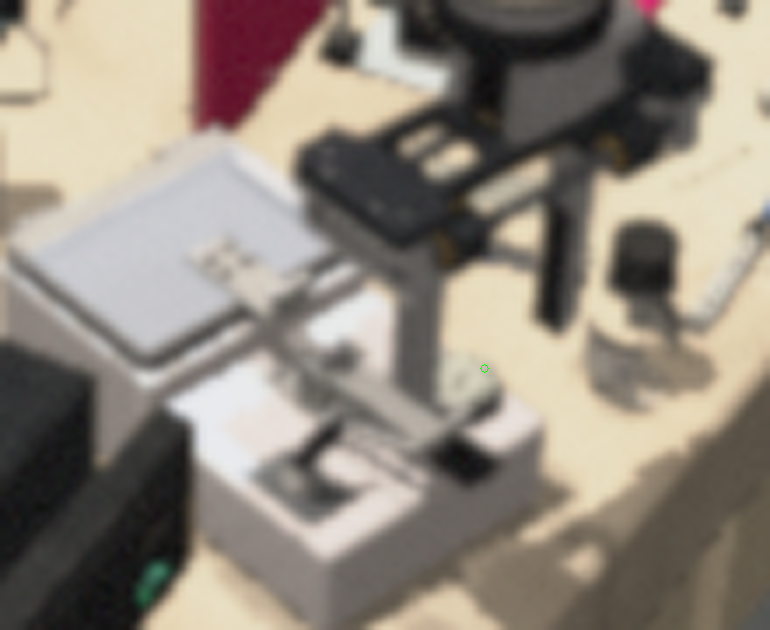

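View pics/top1.png

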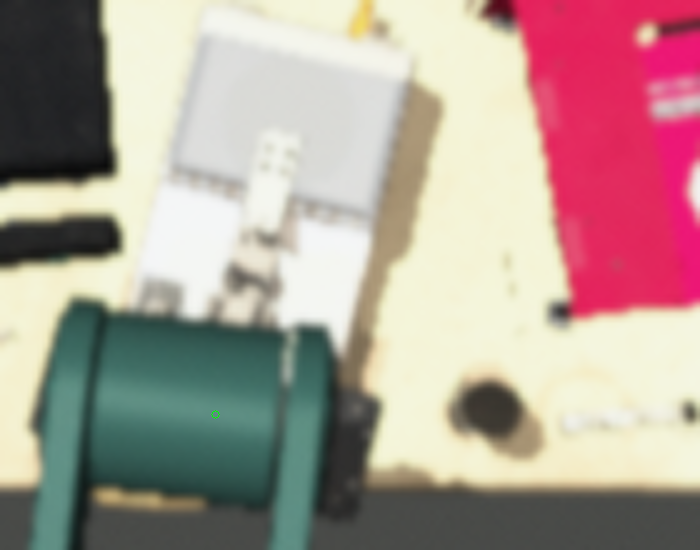

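```bash
python3 -m creep '[{"slide":[0,0,0],"roll":0,"grip":0.6},{"slide":[0,10,0],"roll":0,"grip":0.6},{"slide":[0,20,0],"roll":0,"grip":0.6},{"slide":[0,30,0],"roll":0,"grip":0.6},{"slide":[0,30,0],"roll":0,"grip":0.6},{"slide":[0,30,0],"roll":0,"grip":0.6}]'; cat >> h.py <<'E'
def shot(tag,n='scene',off=(300,165),sz=(110,85),s=7,marks=()):
    im=np.ascontiguousarray(snapshot(n)[:,:,::-1]);cv2.imwrite(f'pics/{tag}_raw.png',im)
    z=cv2.resize(im[off[1]:off[1]+sz[1],off[0]:off[0]+sz[0]],None,fx=s,fy=s,interpolation=cv2.INTER_CUBIC)
    for P in marks:
        q=proj(n,P)[0];cv2.circle(z,tuple(np.round((q-off+.5)*s-.5).astype(int)),3,(0,255,0),1)
    cv2.imwrite(f'pics/{tag}.png',z)
E
python3 - <<'E'
from h import *
st();o=robot.get_obs();P=np.array(o['tool_pos']);y=o['ee_rot'][2];w=o['width']/2;d=np.array([np.cos(y),np.sin(y),0])*w
shot('s2',marks=[P,P+d,P-d])
E
```

```text
time: 3.03
tool_pos: [0.4501, 0.006, 0.1079]
ee_rot: [-1.568, 0.001, 1.308]
wrist_force: [-0.2, 0.3, -0.6]
width: 0.0376
t3.03 TCPbox [-142.6   -2.2  107.9] rpy [-8.983e+01  3.000e-02  7.493e+01] Fbox [-0.2  0.2 -0.6] w37.6 yawbox 89.64
```

View pics/s2.png

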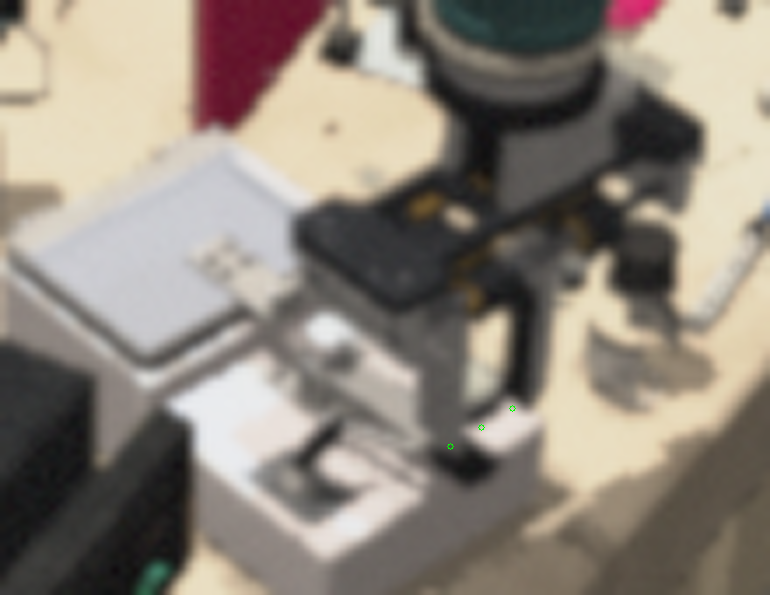

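```bash
python3 - <<'E'
import numpy as np
np.save('pose.npy',[.5905,-.0284,-.2568])
E
python3 -m creep '[{"slide":[1.5,0,-2],"roll":0,"grip":0.6},{"slide":[1.5,12,-2],"roll":0,"grip":0.6},{"slide":[1.5,24,-2],"roll":0,"grip":0.6},{"slide":[1.5,34,-2],"roll":0,"grip":0.6},{"slide":[1.5,34,-2],"roll":0,"grip":0.6},{"slide":[1.5,34,-2],"roll":0,"grip":0.6}]'; python3 - <<'E'
from h import *
st();o=robot.get_obs();P=np.array(o['tool_pos']);y=o['ee_rot'][2];w=o['width']/2;d=np.array([np.cos(y),np.sin(y),0])*w
shot('s3',off=(340,190),sz=(65,50),s=12,marks=[P,P+d,P-d])
E
```

```text
time: 3.58
tool_pos: [0.4533, 0.0069, 0.0751]
ee_rot: [-1.57, 0.0, 1.308]
wrist_force: [-0.5, 0.4, 0.9]
width: 0.0374
t3.58 TCPbox [-141.7   -0.7   75.1] rpy [-8.994e+01  1.000e-02  7.494e+01] Fbox [-0.6  0.3  0.9] w37.4 yawbox 89.65
```

View pics/s3.png

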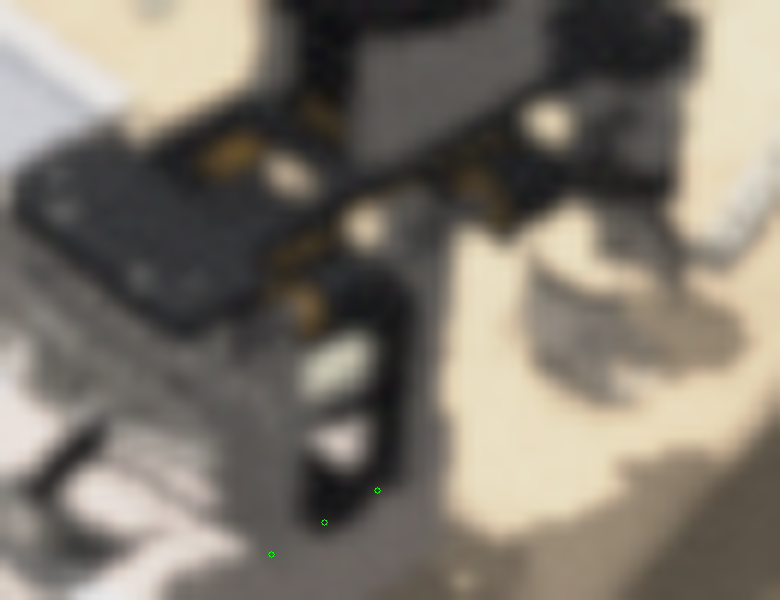

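The fingers straddle the black grip, which shows between them at about (330,500) in the zoom. Closing now.

```bash
python3 -m creep '[{"slide":[0,0,0],"roll":0,"grip":0.75},{"slide":[0,0,0],"roll":0,"grip":0.8},{"slide":[0,0,0],"roll":0,"grip":0.85},{"slide":[0,0,0],"roll":0,"grip":0.9},{"slide":[0,0,0],"roll":0,"grip":0.9}]'; python3 -c "
from h import *
st()"
```

```text
time: 4.05
tool_pos: [0.4543, 0.0078, 0.0761]
ee_rot: [-1.573, -0.002, 1.308]
wrist_force: [1.4, 3.4, 0.2]
width: 0.0222
t4.05 TCPbox [-140.9    0.5   76.1] rpy [-90.1   -0.14  74.97] Fbox [0.5 3.7 0.2] w22.2 yawbox 89.68
```

```bash
python3 -m creep '[{"slide":[0.8,-4.5,0],"roll":0,"grip":0.9},{"slide":[0.8,-9,-0.5],"roll":0,"grip":0.9},{"slide":[0.8,-13.6,-1],"roll":0,"grip":0.9},{"slide":[0.8,-18,-1.8],"roll":0,"grip":0.9},{"slide":[0.8,-22.5,-2.8],"roll":0,"grip":0.9},{"slide":[0.8,-27,-4],"roll":0,"grip":0.9},{"slide":[0.8,-31,-5.5],"roll":0,"grip":0.9},{"slide":[0.8,-35.4,-7.2],"roll":0,"grip":0.9},{"slide":[0.8,-35.4,-7.2],"roll":0,"grip":0.9}]'; python3 -c "
from h import *
st()"
```

```text
time: 4.8
tool_pos: [0.4606, 0.0063, 0.1114]
ee_rot: [-1.57, -0.001, 1.308]
wrist_force: [2.3, 3.9, -1.9]
width: 0.0217
t4.80 TCPbox [-134.5    0.5  111.4] rpy [-8.995e+01 -5.000e-02  7.494e+01] Fbox [ 1.2  4.3 -1.9] w21.7 yawbox 89.66
```

```bash
python3 -m creep '[{"slide":[1,-4,-2],"roll":0,"grip":0.9},{"slide":[1,-8,-4],"roll":0,"grip":0.9},{"slide":[1,-12,-6.3],"roll":0,"grip":0.9},{"slide":[1,-16,-8.7],"roll":0,"grip":0.9},{"slide":[1,-19.7,-11.5],"roll":0,"grip":0.9},{"slide":[1,-23.2,-14.3],"roll":0,"grip":0.9},{"slide":[1,-26.6,-17.3],"roll":0,"grip":0.9},{"slide":[1,-29.9,-20.4],"roll":0,"grip":0.9},{"slide":[1,-32.8,-23.8],"roll":0,"grip":0.9},{"slide":[1,-35.8,-27.3],"roll":0,"grip":0.9},{"slide":[1,-38.5,-30.9],"roll":0,"grip":0.9},{"slide":[1,-41.2,-34.6],"roll":0,"grip":0.9},{"slide":[1,-41.2,-34.6],"roll":0,"grip":0.9}]'; python3 -c "
from h import *
st();shot('s4')"
```

```text
time: 5.88
tool_pos: [0.4954, -0.0025, 0.1527]
ee_rot: [-1.572, -0.0, 1.308]
wrist_force: [0.4, 2.8, -3.2]
width: 0.0214
t5.88 TCPbox [-98.6   0.9 152.7] rpy [-9.008e+01 -1.000e-02  7.492e+01] Fbox [-0.4  2.9 -3.2] w21.4 yawbox 89.64
```

View pics/s4.png

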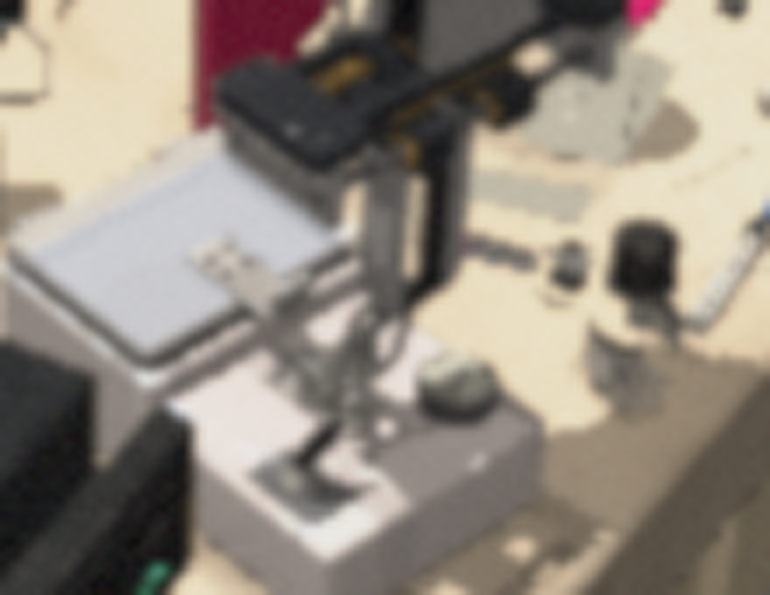

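```bash
python3 -m creep '[{"slide":[0,-2.3,-3.9],"roll":0,"grip":0.9},{"slide":[0,-4.5,-7.9],"roll":0,"grip":0.9},{"slide":[0,-6.5,-12],"roll":0,"grip":0.9},{"slide":[0,-8.2,-16.2],"roll":0,"grip":0.9},{"slide":[0,-9.7,-20.5],"roll":0,"grip":0.9},{"slide":[0,-11,-24.8],"roll":0,"grip":0.9},{"slide":[0,-12.2,-29.2],"roll":0,"grip":0.9},{"slide":[0,-13.1,-33.7],"roll":0,"grip":0.9},{"slide":[0,-13.8,-38.2],"roll":0,"grip":0.9},{"slide":[0,-14.2,-42.8],"roll":0,"grip":0.9},{"slide":[0,-14.4,-47.3],"roll":0,"grip":0.9},{"slide":[0,-14.4,-52],"roll":0,"grip":0.9},{"slide":[0,-14.4,-52],"roll":0,"grip":0.9},{"slide":[0,-14.4,-52],"roll":0,"grip":0.9}]'; python3 -c "
from h import *
st();shot('s5',off=(310,150))"
```

```text
time: 7.1
tool_pos: [0.546, -0.0153, 0.1675]
ee_rot: [-1.573, -0.002, 1.308]
wrist_force: [1.4, 5.4, -2.4]
width: 0.0208
t7.10 TCPbox [-46.4   1.3 167.5] rpy [-9.015e+01 -9.000e-02  7.494e+01] Fbox [-0.   5.5 -2.4] w20.8 yawbox 89.66
```

View pics/s5.png

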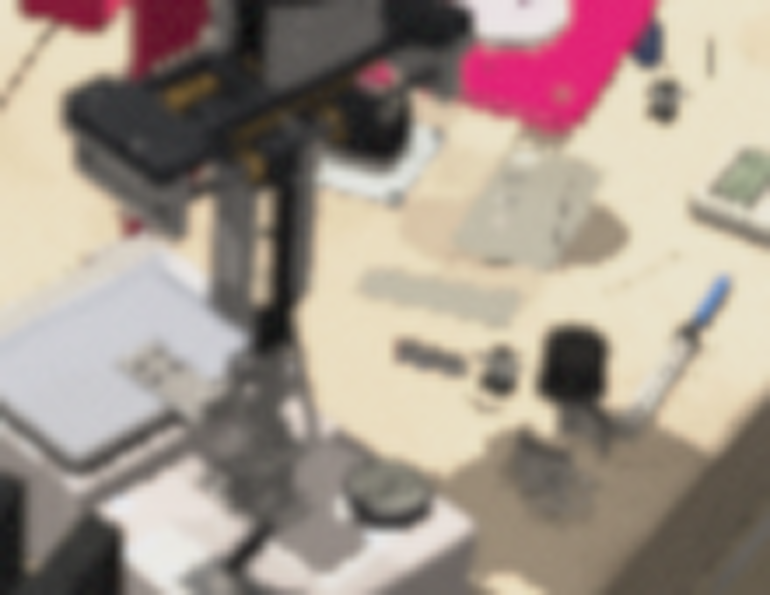

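```bash
python3 -m creep '[{"slide":[0,0,0],"roll":0,"grip":0.68},{"slide":[0,0,0],"roll":0,"grip":0.68},{"slide":[0,0,0],"roll":0,"grip":0.68},{"slide":[0,0,0],"roll":0,"grip":0.68}]'; python3 -c "
from h import *
st()"
```

```text
time: 7.48
tool_pos: [0.5452, -0.0169, 0.1673]
ee_rot: [-1.573, 0.001, 1.307]
wrist_force: [0.3, -0.1, 0.5]
width: 0.0299
t7.48 TCPbox [-46.7  -0.3 167.3] rpy [-9.014e+01  8.000e-02  7.489e+01] Fbox [ 0.3 -0.   0.5] w29.9 yawbox 89.6
```

```bash
python3 -m creep '[{"slide":[1.5,0,8],"roll":0,"grip":0.68},{"slide":[1.5,0,16],"roll":0,"grip":0.68},{"slide":[1.5,0,24],"roll":0,"grip":0.68},{"slide":[1.5,0,32],"roll":0,"grip":0.68},{"slide":[1.5,9,32],"roll":0,"grip":0.68},{"slide":[1.5,18,32],"roll":0,"grip":0.68},{"slide":[1.5,27,32],"roll":0,"grip":0.68},{"slide":[1.5,37,32],"roll":0,"grip":0.68},{"slide":[1.5,37,32],"roll":0,"grip":0.68},{"slide":[1.5,37,32],"roll":0,"grip":0.68}]'; python3 -c "
from h import *
st();shot('s6',off=(310,150))"
```

```text
time: 8.32
tool_pos: [0.5133, -0.006, 0.1279]
ee_rot: [-1.568, 0.001, 1.308]
wrist_force: [0.3, 0.6, 0.3]
width: 0.03
t8.32 TCPbox [-80.3   2.1 127.9] rpy [-8.984e+01  3.000e-02  7.493e+01] Fbox [0.1 0.6 0.3] w30.0 yawbox 89.64
```

View pics/s6.png

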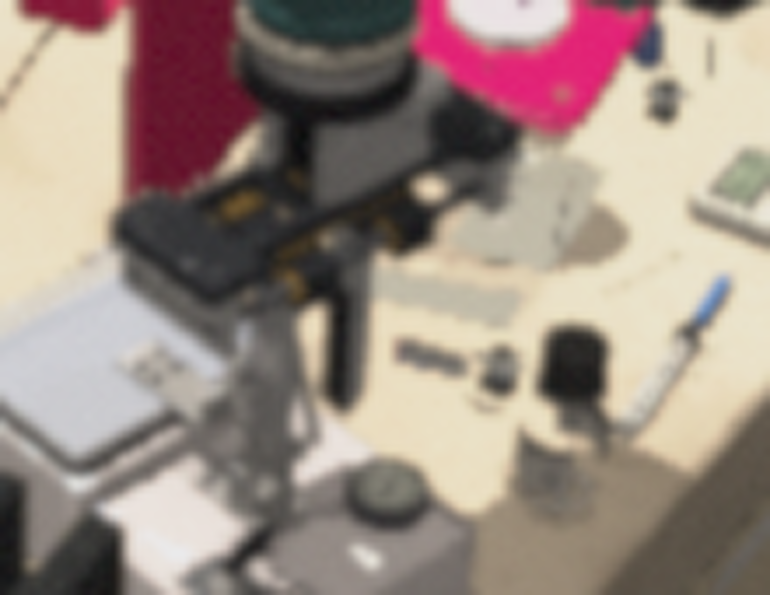

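```bash
python3 -m creep '[{"slide":[-0.5,0,-4],"roll":0,"grip":0.68},{"slide":[-0.5,0,-8],"roll":0,"grip":0.68},{"slide":[-0.5,0,-12],"roll":0,"grip":0.68},{"slide":[-0.5,0,-16],"roll":0,"grip":0.68},{"slide":[-0.5,0,-20],"roll":0,"grip":0.68},{"slide":[-0.5,0,-24],"roll":0,"grip":0.68},{"slide":[-0.5,0,-28],"roll":0,"grip":0.68},{"slide":[-0.5,0,-32],"roll":0,"grip":0.68},{"slide":[-0.5,0,-32],"roll":0,"grip":0.68}]'; python3 -c "
from h import *
st();shot('s7',off=(310,150))"
```

```text
time: 9.12
tool_pos: [0.5455, -0.015, 0.1294]
ee_rot: [-1.571, 0.0, 1.308]
wrist_force: [0.5, -1.0, 0.1]
width: 0.03
t9.12 TCPbox [-46.9   1.5 129.4] rpy [-9.001e+01  1.000e-02  7.492e+01] Fbox [ 0.7 -0.8  0.1] w30.0 yawbox 89.64
```

View pics/s7.png

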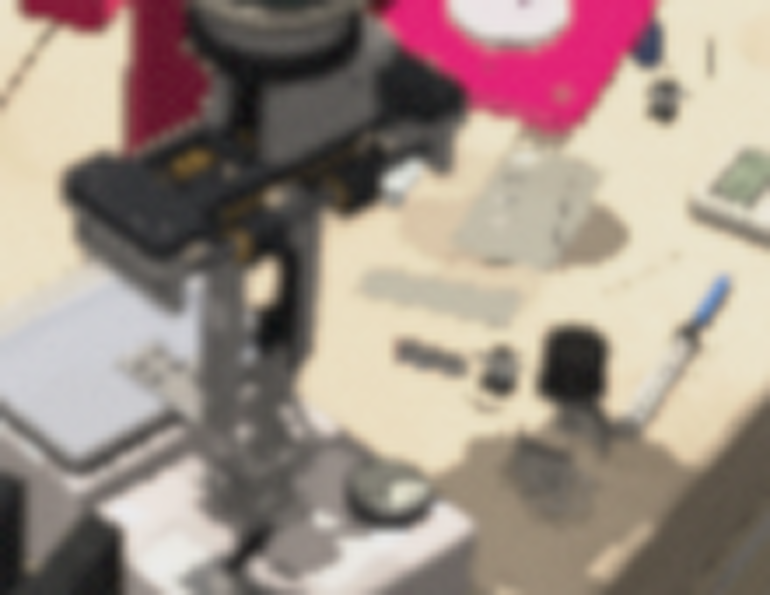

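```bash
python3 -m creep '[{"slide":[0,0,-4],"roll":0,"grip":0.68},{"slide":[0,0,-8],"roll":0,"grip":0.68},{"slide":[0,0,-12],"roll":0,"grip":0.68},{"slide":[0,0,-15],"roll":0,"grip":0.68},{"slide":[0,0,-18],"roll":0,"grip":0.68},{"slide":[0,0,-18],"roll":0,"grip":0.68},{"slide":[0,0,-18],"roll":0,"grip":0.68},{"slide":[0,0,-18],"roll":0,"grip":0.68}]'; python3 -c "
from h import *
st();shot('s8',off=(310,150));shot('t8','top',off=(260,150),sz=(140,110),s=5)"
```

```text
time: 9.83
tool_pos: [0.5621, -0.0195, 0.1294]
ee_rot: [-1.571, 0.0, 1.308]
wrist_force: [1.5, 0.4, -0.1]
width: 0.0303
t9.83 TCPbox [-29.8   1.4 129.4] rpy [-89.99   0.    74.93] Fbox [ 1.3  0.8 -0.1] w30.3 yawbox 89.65
```

View pics/s8.png

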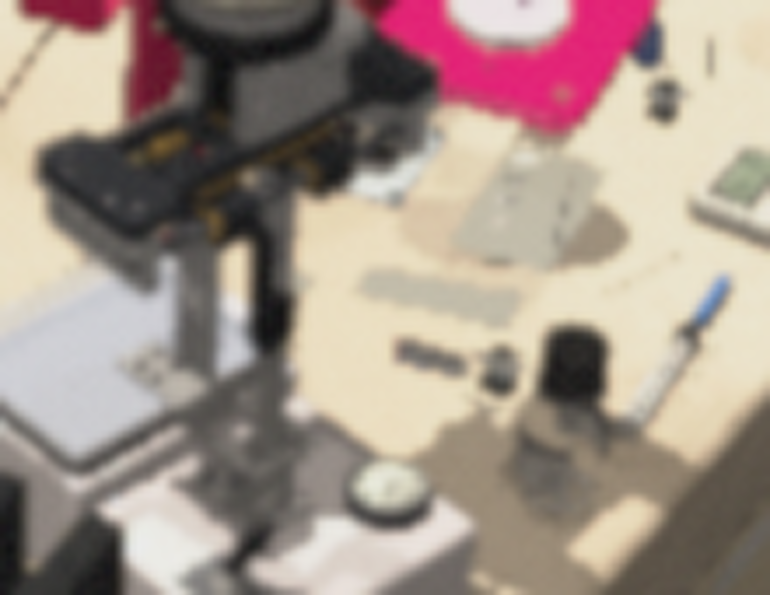

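View pics/t8.png

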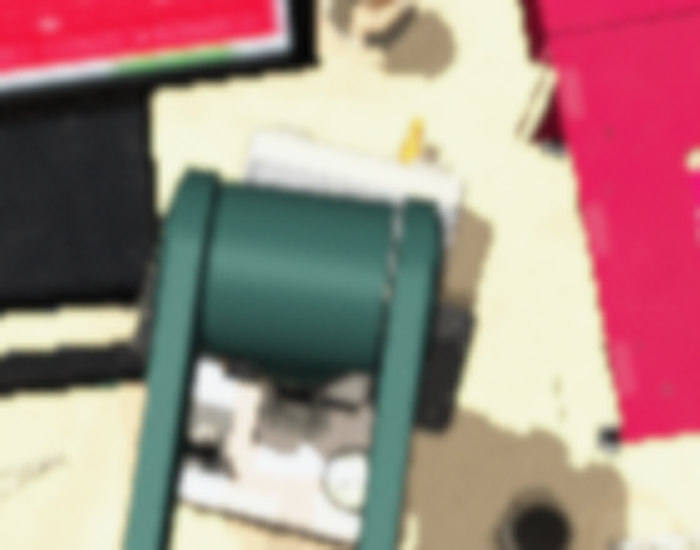

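```bash
python3 -m creep '[{"slide":[0,-10,-2],"roll":0,"grip":0.68},{"slide":[0,-25,-4],"roll":0,"grip":0.68},{"slide":[0,-40,-5],"roll":0,"grip":0.68},{"slide":[0,-60,-5],"roll":0,"grip":0.8},{"slide":[0,-80,-5],"roll":0,"grip":0.9},{"slide":[0,-95,-5],"roll":0,"grip":1},{"slide":[0,-95,-5],"roll":0,"grip":1},{"slide":[0,-95,-5],"roll":0,"grip":1}]'; python3 -c "
from h import *
st();shot('s9',off=(305,160),sz=(80,60),s=10,marks=list(B2W(POSE,[(-16,0,98),(-50,0,82),(-50,0,182),(-5,20,98)])))"
```

```text
time: 10.6
tool_pos: [0.5676, -0.0208, 0.226]
ee_rot: [-1.574, -0.0, 1.308]
wrist_force: [-0.3, 1.0, -0.0]
width: 0.0018
t10.60 TCPbox [-24.    1.5 226. ] rpy [-9.018e+01 -2.000e-02  7.494e+01] Fbox [-0.6  0.9 -0. ] w1.8 yawbox 89.65
```

View pics/s9.png

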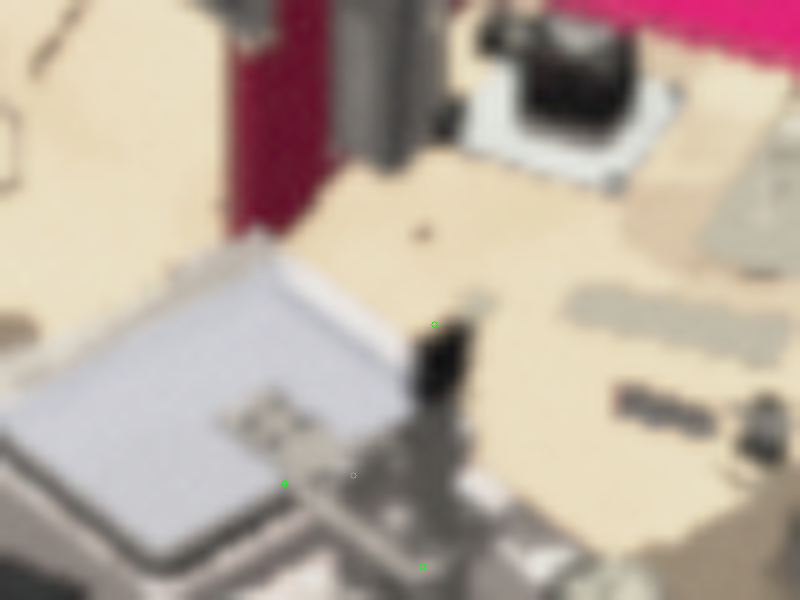

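```bash
python3 -m creep '[{"slide":[0,20,0],"roll":0,"grip":1},{"slide":[0,40,0],"roll":0,"grip":1},{"slide":[0,56,0],"roll":0,"grip":1},{"slide":[0,56,5],"roll":0,"grip":1},{"slide":[0,56,10],"roll":0,"grip":1},{"slide":[0,56,15],"roll":0,"grip":1},{"slide":[0,56,20],"roll":0,"grip":1},{"slide":[0,56,24],"roll":0,"grip":1},{"slide":[0,56,28],"roll":0,"grip":1},{"slide":[0,57,33],"roll":0,"grip":1},{"slide":[0,58.5,37],"roll":0,"grip":1},{"slide":[0,60,45],"roll":0,"grip":1},{"slide":[0,60,45],"roll":0,"grip":1}]'; python3 -c "
from h import *
st();shot('s10',off=(305,160),sz=(80,60),s=10)"
```

```text
time: 11.73
tool_pos: [0.5221, -0.0086, 0.1642]
ee_rot: [-1.57, 0.0, 1.308]
wrist_force: [-0.2, 0.5, 0.7]
width: 0.0002
t11.73 TCPbox [-71.2   1.7 164.2] rpy [-89.93   0.    74.95] Fbox [-0.4  0.4  0.7] w0.2 yawbox 89.66
```

View pics/s10.png

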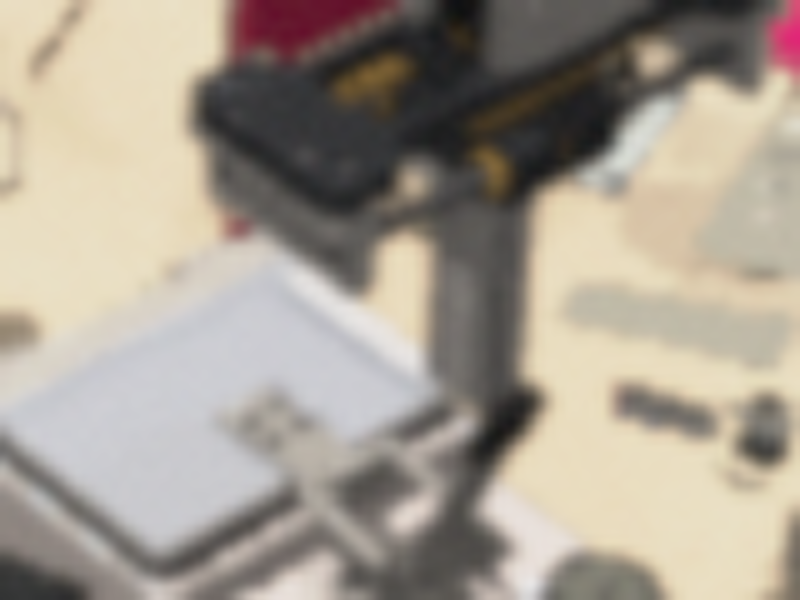

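```bash
python3 -m creep '[{"slide":[0,1.3,4],"roll":0,"grip":1},{"slide":[0,3,8.4],"roll":0,"grip":1},{"slide":[0,5,12.4],"roll":0,"grip":1},{"slide":[0,7.3,16.3],"roll":0,"grip":1},{"slide":[0,9.6,20.2],"roll":0,"grip":1},{"slide":[0,12,23.8],"roll":0,"grip":1},{"slide":[0,14.7,27.3],"roll":0,"grip":1},{"slide":[0,17.4,30.7],"roll":0,"grip":1},{"slide":[0,17.4,30.7],"roll":0,"grip":1}]'; python3 -c "
from h import *
st();shot('s11',off=(305,160),sz=(80,60),s=10)"
```

```text
time: 12.53
tool_pos: [0.4929, -0.0008, 0.1463]
ee_rot: [-1.569, 0.0, 1.308]
wrist_force: [0.2, -0.6, 0.2]
width: 0.0005
t12.53 TCPbox [-101.4    1.9  146.3] rpy [-8.991e+01  1.000e-02  7.494e+01] Fbox [ 0.3 -0.5  0.2] w0.5 yawbox 89.66
```

View pics/s11.png

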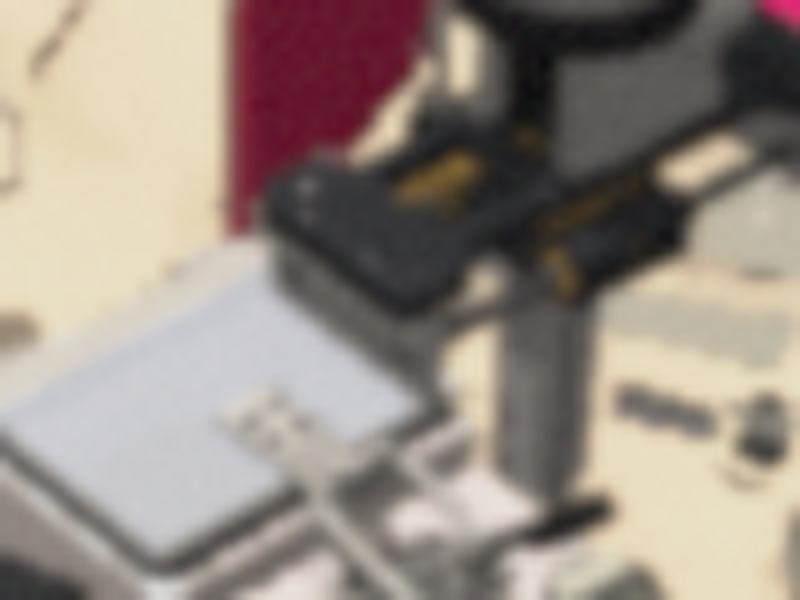

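```bash
python3 -m creep '[{"slide":[0,3,3.3],"roll":0,"grip":1},{"slide":[0,6,6.4],"roll":0,"grip":1},{"slide":[0,9.4,9.4],"roll":0,"grip":1},{"slide":[0,12.8,12.1],"roll":0,"grip":1},{"slide":[0,16.4,14.7],"roll":0,"grip":1},{"slide":[0,20,17.1],"roll":0,"grip":1},{"slide":[0,24,19.4],"roll":0,"grip":1},{"slide":[0,28,21.4],"roll":0,"grip":1},{"slide":[0,28,21.4],"roll":0,"grip":1}]'; python3 -c "
from h import *
st();shot('s12',off=(305,160),sz=(80,60),s=10)"
```

```text
time: 13.33
tool_pos: [0.4721, 0.0047, 0.1178]
ee_rot: [-1.568, 0.0, 1.308]
wrist_force: [-0.3, -0.8, -0.4]
width: 0.0001
t13.33 TCPbox [-123.     2.   117.8] rpy [-8.986e+01  1.000e-02  7.494e+01] Fbox [-0.1 -0.8 -0.4] w0.1 yawbox 89.65
```

View pics/s12.png

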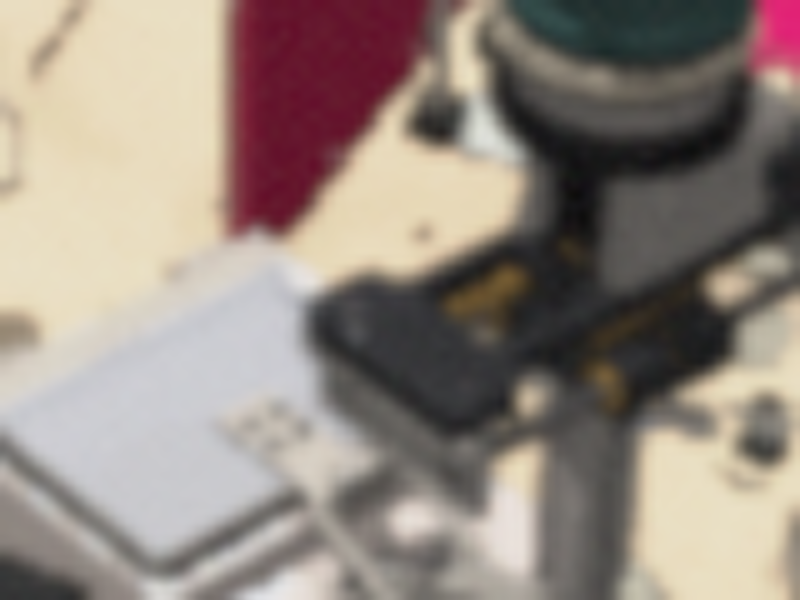

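```bash
python3 -c "
from h import *
st();shot('s13',off=(310,185),sz=(80,60),s=10)"
```

```text
t13.38 TCPbox [-122.7    2.   118.2] rpy [-8.988e+01  1.000e-02  7.494e+01] Fbox [-0.3  0.1 -0.1] w0.6 yawbox 89.66
```

View pics/s13.png

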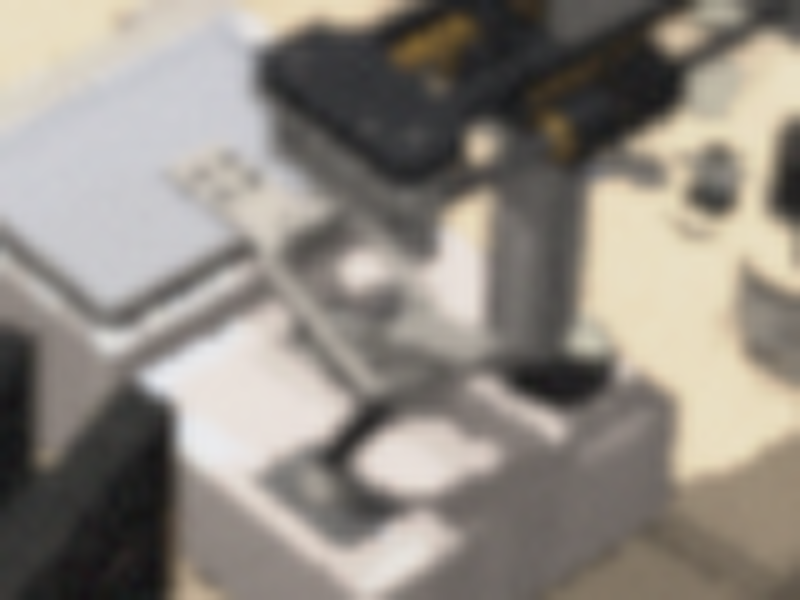

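```bash
python3 -m creep '[{"slide":[0,4,1.8],"roll":0,"grip":1},{"slide":[0,8,3.5],"roll":0,"grip":1},{"slide":[0,12,5],"roll":0,"grip":1},{"slide":[0,16.5,6.2],"roll":0,"grip":1}]';  python3 -c "
from h import *
st()"; python3 -m creep '[{"slide":[0,4,1],"roll":0,"grip":1},{"slide":[0,8.5,2],"roll":0,"grip":1},{"slide":[0,13,2.5],"roll":0,"grip":1},{"slide":[0,17,2.7],"roll":0,"grip":1},{"slide":[0,17,2.7],"roll":0,"grip":1}]'; python3 -c "
from h import *
st();shot('s14',off=(310,185),sz=(80,60),s=10)"
```

```text
time: 13.77
tool_pos: [0.467, 0.0061, 0.1021]
ee_rot: [-1.571, 0.0, 1.308]
wrist_force: [0.3, -1.3, 1.0]
width: 0.0007
t13.77 TCPbox [-128.2    2.   102.1] rpy [-89.99   0.    74.93] Fbox [ 0.6 -1.1  1. ] w0.7 yawbox 89.65
time: 14.18
tool_pos: [0.4644, 0.0068, 0.087]
ee_rot: [-1.571, 0.0, 1.308]
wrist_force: [-3.4, 0.8, 7.5]
width: 0.0006
t14.18 TCPbox [-130.9    2.1   87. ] rpy [-8.999e+01  1.000e-02  7.494e+01] Fbox [-3.5 -0.1  7.5] w0.6 yawbox 89.65
```

View pics/s14.png

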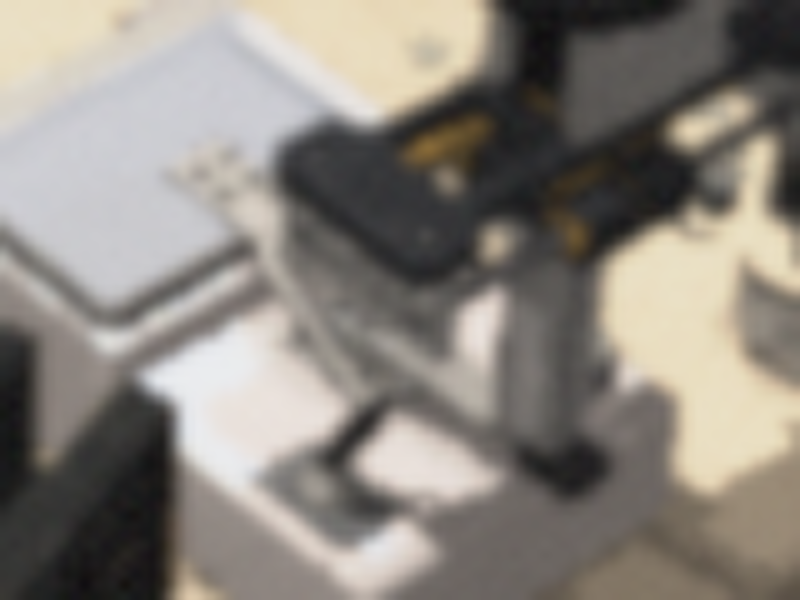

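```bash
python3 -m creep '[{"slide":[0,1.5,0],"roll":0,"grip":1},{"slide":[0,1.5,0],"roll":0,"grip":1}]';  python3 -c "
from h import *
st()"; python3 -m creep '[{"slide":[0,-10,0],"roll":0,"grip":1},{"slide":[0,-30,0],"roll":0,"grip":1},{"slide":[0,-50,10],"roll":0,"grip":1},{"slide":[0,-70,30],"roll":0,"grip":1},{"slide":[0,-80,60],"roll":0,"grip":1},{"slide":[0,-80,90],"roll":0,"grip":1},{"slide":[0,-80,90],"roll":0,"grip":1}]'; python3 -c "
from h import *
st();shot('s15',off=(310,185),sz=(80,60),s=10,marks=list(B2W(POSE,[(-16,0,98),(-137,0,87),(-99.4,50,105.5)])));shot('t15','top',off=(260,165),sz=(140,110),s=5)"
```

```text
time: 14.4
tool_pos: [0.4645, 0.0068, 0.0868]
ee_rot: [-1.571, 0.0, 1.308]
wrist_force: [-5.9, 0.7, 13.3]
width: 0.0005
t14.40 TCPbox [-130.8    2.1   86.8] rpy [-9.001e+01  1.000e-02  7.494e+01] Fbox [-5.9 -0.9 13.3] w0.5 yawbox 89.66
time: 14.98
tool_pos: [0.3749, 0.0311, 0.165]
ee_rot: [-1.571, -0.001, 1.309]
wrist_force: [-0.1, 0.2, 0.3]
width: 0.0007
t14.98 TCPbox [-223.7    2.8  165. ] rpy [-9.004e+01 -4.000e-02  7.500e+01] Fbox [-0.2  0.2  0.3] w0.7 yawbox 89.72
```

View pics/s15.png

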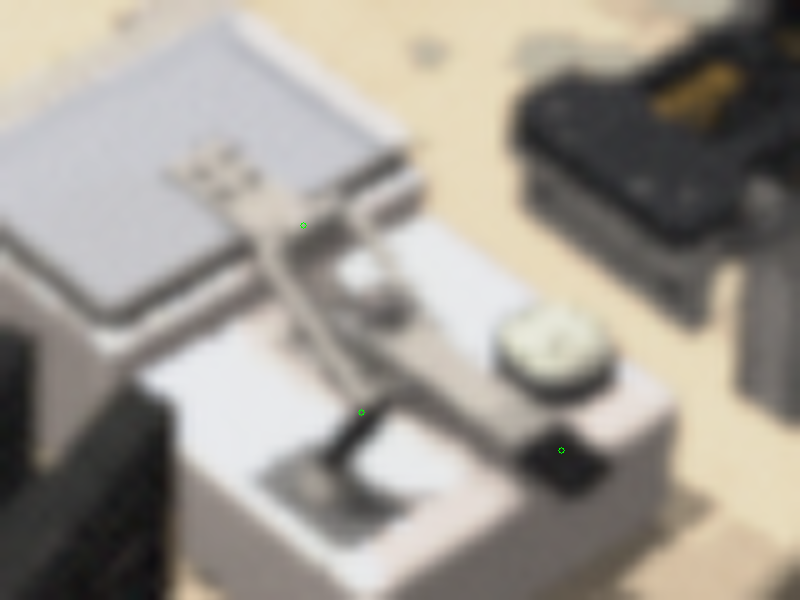

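View pics/t15.png

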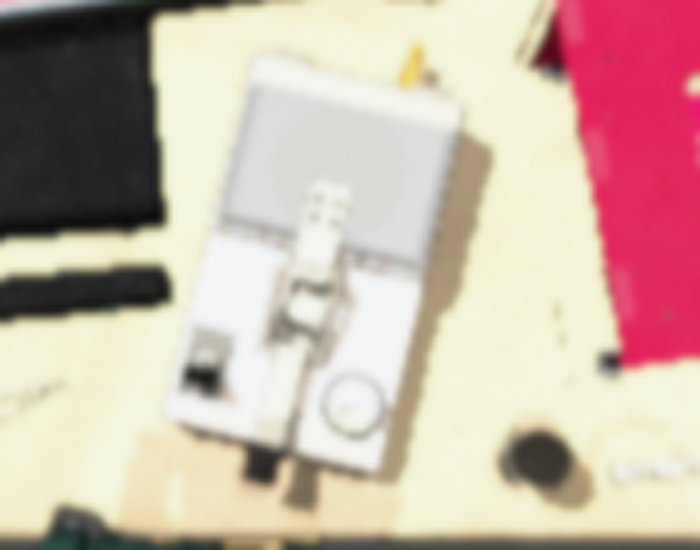

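```bash
python3 - <<'E'
from h import *
a=.35;ts=[]
pts=[]
def pad(sgn):
    out=[]
    for l in(16,42):
        for y in(39,61): out.append((-85+sgn*l*np.sin(a),50+y-50,66+l*np.cos(a)))
    return out
for n,tag,off,sz,s in(('scene','s15',(335,205),(60,45),13),('top','t15',(285,220),(50,40),14)):
    im=cv2.imread(f'pics/{tag}_raw.png');z=cv2.resize(im[off[1]:off[1]+sz[1],off[0]:off[0]+sz[0]],None,fx=s,fy=s,interpolation=cv2.INTER_CUBIC)
    q=np.round((proj(n,B2W(POSE,np.array(pad(-1))))-off+.5)*s-.5).astype(int)
    cv2.polylines(z,[q[[0,1,3,2]]],True,(0,0,255),1)
    q=np.round((proj(n,B2W(POSE,np.array([(-85,50,66.)])))-off+.5)*s-.5).astype(int);cv2.circle(z,tuple(q[0]),3,(0,255,0),1)
    cv2.imwrite(f'pics/{tag}sw.png',z)
E
```

```text
(no output)
```

View pics/s15sw.png

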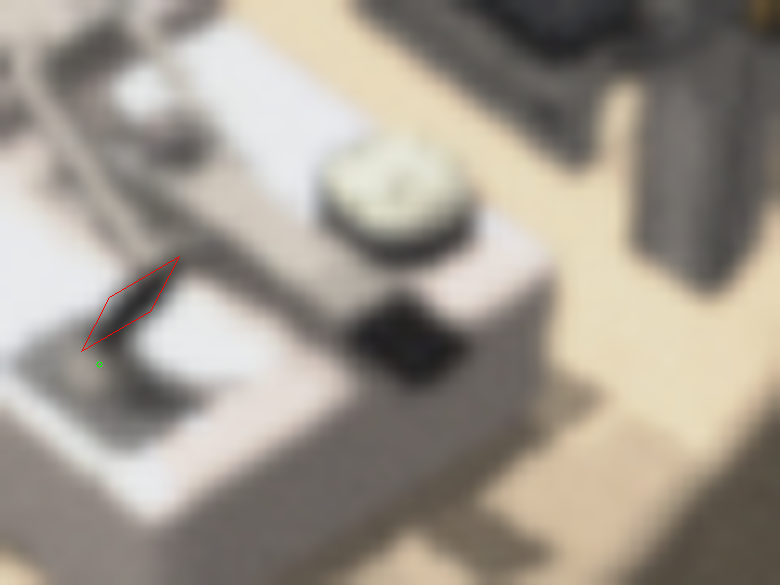

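View pics/t15sw.png

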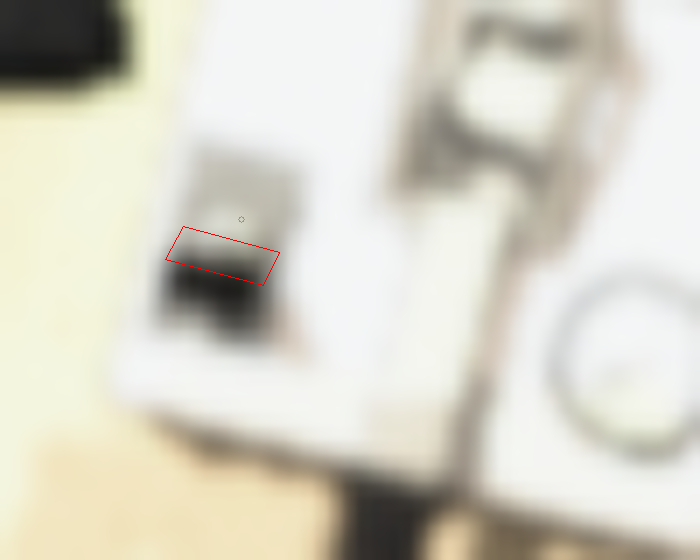

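```bash
python3 -m creep '[{"slide":[16,0,-10],"roll":0,"grip":1},{"slide":[32,0,-40],"roll":0,"grip":1},{"slide":[47,10,-65],"roll":0,"grip":1},{"slide":[47,30,-86],"roll":0,"grip":1},{"slide":[47,50,-86],"roll":0,"grip":1},{"slide":[47,69,-86],"roll":0,"grip":1},{"slide":[47,69,-86],"roll":0,"grip":1},{"slide":[47,69,-86],"roll":0,"grip":1}]'; python3 -c "
from h import *
st();P=np.array(robot.get_obs()['tool_pos']);shot('s16',off=(325,185),sz=(80,60),s=10,marks=[P])"
```

```text
time: 15.75
tool_pos: [0.4727, 0.053, 0.0933]
ee_rot: [-1.567, 0.001, 1.307]
wrist_force: [-0.2, -0.0, -0.0]
width: 0.0007
t15.75 TCPbox [-134.6   48.8   93.3] rpy [-8.978e+01  7.000e-02  7.491e+01] Fbox [-0.2 -0.1 -0. ] w0.7 yawbox 89.63
```

View pics/s16.png

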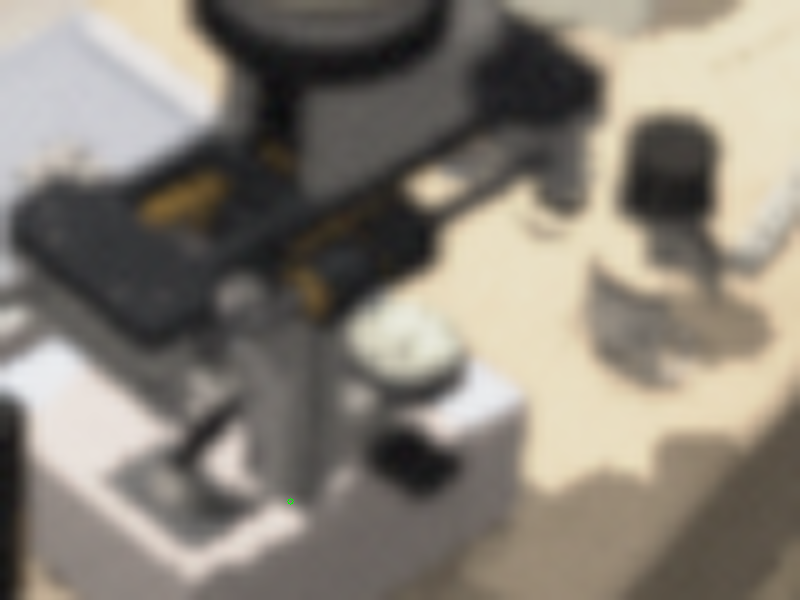

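The finger stands in front of the switch and the paddle is to its left at about (205,430). Pushing it towards the lid.

```bash
python3 -m creep '[{"slide":[0,0,-8],"roll":0,"grip":1},{"slide":[0,0,-16],"roll":0,"grip":1},{"slide":[0,0,-22],"roll":0,"grip":1},{"slide":[0,0,-27],"roll":0,"grip":1},{"slide":[0,0,-31],"roll":0,"grip":1},{"slide":[0,0,-35],"roll":0,"grip":1},{"slide":[0,0,-39],"roll":0,"grip":1},{"slide":[0,0,-43],"roll":0,"grip":1},{"slide":[0,0,-47],"roll":0,"grip":1},{"slide":[0,0,-47],"roll":0,"grip":1}]'; python3 -c "
from h import *
st()"; python3 -m creep '[{"slide":[0,0,15],"roll":0,"grip":1},{"slide":[0,0,40],"roll":0,"grip":1},{"slide":[0,-30,75],"roll":0,"grip":1},{"slide":[0,-60,110],"roll":0,"grip":1},{"slide":[0,-90,140],"roll":0,"grip":1},{"slide":[0,-90,140],"roll":0,"grip":1},{"slide":[0,-90,140],"roll":0,"grip":1}]';python3 -c "
from h import *
st();shot('s17',off=(310,185),sz=(80,60),s=10);shot('t17','top',off=(260,165),sz=(140,110),s=5)"
```

```text
time: 16.63
tool_pos: [0.516, 0.0416, 0.0946]
ee_rot: [-1.563, 0.001, 1.308]
wrist_force: [-6.6, 1.3, 3.9]
width: 0.0006
t16.63 TCPbox [-89.9  48.7  94.6] rpy [-8.957e+01  3.000e-02  7.494e+01] Fbox [-6.8 -0.4  3.9] w0.6 yawbox 89.65
time: 17.22
tool_pos: [0.3842, 0.0778, 0.1884]
ee_rot: [-1.579, -0.002, 1.309]
wrist_force: [0.3, 0.3, -0.3]
width: 0.0002
t17.22 TCPbox [-226.6   50.3  188.4] rpy [-90.45  -0.13  75.01] Fbox [ 0.2  0.4 -0.3] w0.2 yawbox 89.72
```

View pics/s17.png

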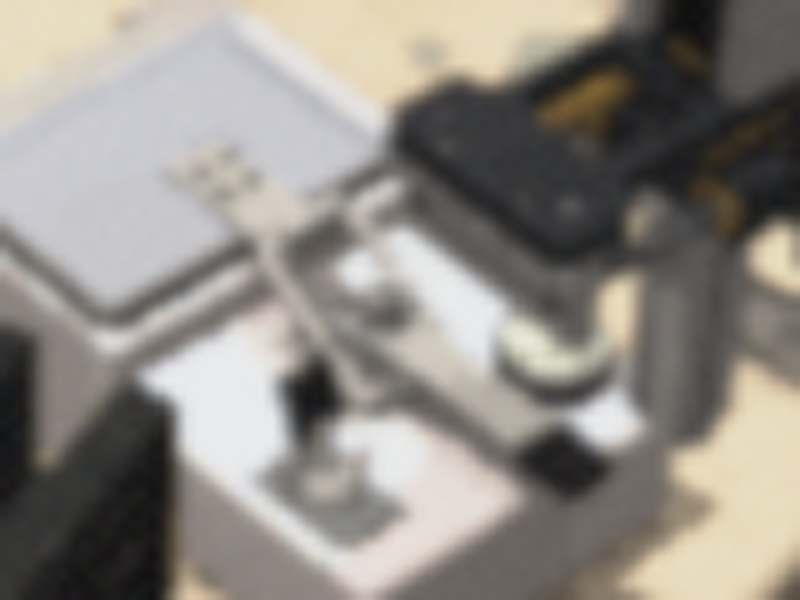

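View pics/t17.png

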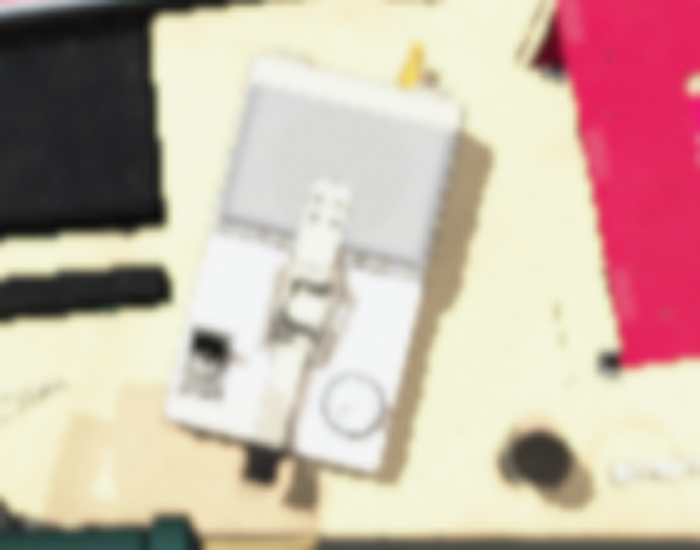

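The paddle now leans towards the lid: it moved from (203,375) to (210,347) in the top zoom. The lever is flat and the loop lies along both sides up to the keeper. I'll check the lid and the bystanders against the first pictures.

```bash
python3 - <<'E'
from h import *
for n,a,b in(('scene','scene0','s17_raw'),('top','top0','t17_raw')):
    A=cv2.imread(f'pics/{a}.png',0);B=cv2.imread(f'pics/{b}.png',0)
    def sh(x,y,w,h):
        r=cv2.phaseCorrelate(np.float32(A[y:y+h,x:x+w]),np.float32(B[y:y+h,x:x+w]),cv2.createHanningWindow((w,h),cv2.CV_32F));return np.round(r[0],2),round(r[1],2)
    if n=='scene':
        print('lid plate',sh(322,192,22,16),'front rim',sh(302,196,36,24),'petri',sh(280,290,45,34),'tweezers',sh(312,262,20,30),'dye',sh(382,192,22,24),'timer',sh(406,166,28,24),'back bottle',sh(284,180,18,22))
    else: print('petri',sh(200,234,36,32),'tweezers',sh(236,236,40,22),'dye',sh(358,246,20,22),'syringe',sh(380,246,50,18),'timer',sh(434,236,30,30),'media',sh(322,130,30,34),'lid plate',sh(316,198,20,24),'box edge',sh(300,176,14,50))
A=cv2.imread('pics/top0.png');B=cv2.imread('pics/t17_raw.png')
D=np.abs(A.astype(int)-B).max(2)>60;D[270:]=0
n,l,s,c=cv2.connectedComponentsWithStats(D.astype(np.uint8))
print([tuple(x) for x in s[1:] if x[4]>4])
E
```

```text
lid plate (array([-0.27,  0.02]), 0.9) front rim (array([0.04, 0.17]), 0.94) petri (array([ 0.5 , -0.03]), 0.92) tweezers (array([-0.03, -0.03]), 0.98) dye (array([-0.06,  0.01]), 0.94) timer (array([0.23, 0.16]), 0.85) back bottle (array([ 0.04, -0.14]), 0.97)
petri (array([-0.03,  0.08]), 0.9) tweezers (array([-0.03,  0.05]), 0.96) dye (array([ 0.12, -0.09]), 0.94) syringe (array([-0.15, -0.09]), 0.94) timer (array([-0.08,  0.03]), 1.0) media (array([-0.04,  0.04]), 0.96) lid plate (array([ 0.12, -0.11]), 0.97) box edge (array([ 0.35, -0.14]), 1.02)
[(np.int32(313), np.int32(228), np.int32(2), np.int32(5), np.int32(7)), (np.int32(298), np.int32(231), np.int32(9), np.int32(6), np.int32(39)), (np.int32(312), np.int32(236), np.int32(2), np.int32(5), np.int32(6)), (np.int32(296), np.int32(238), np.int32(9), np.int32(6), np.int32(36)), (np.int32(322), np.int32(240), np.int32(3), np.int32(8), np.int32(14)), (np.int32(248), np.int32(263), np.int32(24), np.int32(7), np.int32(91)), (np.int32(276), np.int32(267), np.int32(23), np.int32(3), np.int32(39))]
```

```bash
python3 - <<'E'
from h import *
im=cv2.imread('pics/s17_raw.png');A=cv2.imread('pics/scene0.png')
off=(325,195);s=14
def z(im):return cv2.resize(im[195:225,325:353],None,fx=s,fy=s,interpolation=cv2.INTER_CUBIC)
B=z(im)
for zz,c in((98,(0,255,0)),(114,(0,0,255))):
    q=np.round((proj('scene',B2W(POSE,np.array([(-16,20,zz),(-16,-20,zz),(-66.6,20,67.6),(-66.6,-20,67.6)])))-off+.5)*s-.5).astype(int)
    for p in q: cv2.circle(B,tuple(p),3,c,1)
cv2.imwrite('pics/k17.png',np.hstack([z(A),B]))
E
```

```text
(no output)
```

View pics/k17.png

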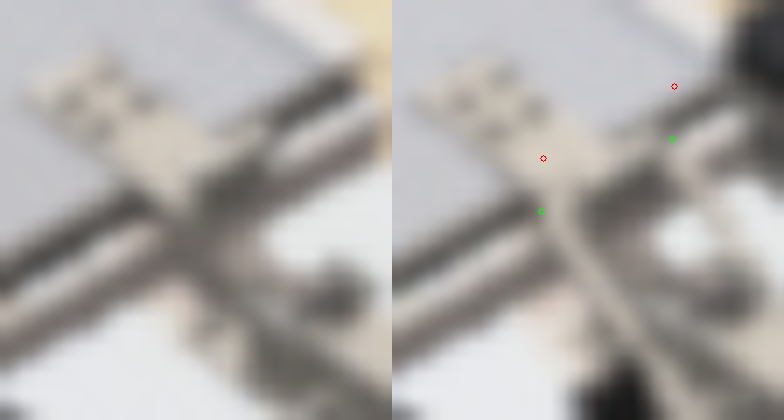

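```bash
python3 -c "
from bench import ticket,robot
print(robot.get_obs()['time'],ticket.close_job())"
```

```text
the job is handed in; nothing more can be done
17.3167 None
```

I clamped the lid and then switched on the pump, in the order asked, and handed the job in at 17.3 s of the 61 s allowed.

**What I did:**
- I pinched the lever's grip and raised it along its arc to about 1.6 rad, then let go.
- With the fingers straddling the lever, I pushed the loop forward over the keeper.
- With the fingers shut, I pressed the lever down until it stopped flat. The tip force there was about 13 N, at a tip height of 87 mm, which is the top of the flat grip.
- Only after that did I push the toggle over towards the lid. I then backed the arm clear of the box.

**Last checks:**
- **Latch:** the lever stays flat, and the loop's side wires end within about a pixel of where they should with the crossbar seated behind the hook.
- **Switch:** the paddle leans towards the lid in both views.
- **Bystanders:** in the top view none shifted by more than about 0.2 px (under 1 mm). I did not compare the beaker. The scene view gave 0.5 px for the petri dish, which the top view does not confirm (0.1 px).

**What stayed uncertain:**
- **Lid drop:** drawing the lid tight lowers its front edge by less than a pixel, so I could not measure it clearly. I am relying on the flat lever and the seated loop. The one pressing force I caught around the centre, about 1 N at 0.2 rad, was within the sensor noise.
- **Camera disagreement:** the two cameras differed by about 3 to 4 mm on the box position. I used the scene camera, which agreed with the fingertips.

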